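# Find the hidden batten and centre-punch the crate face

### The arm

A 6-joint arm with a two-finger parallel gripper is mounted at the origin on the work surface. World frame = base frame: x ahead of the robot, y to its left, z up, the work surface at z = 0. Lengths are in m, angles in rad, forces in N, time in s.
With the tool pointing down it reaches from about 0.35 to 0.85 m from the base axis. Payload 8.1 kg.
Tool frame: the origin (TCP) lies at the very end of the fingers, on their centre line; the grasp point (between the pads) lies robot.hold_point_z behind it (robot.hold_point_z is the distance from the TCP to the grasp point, in m); z points along the fingers, y is the direction in which the jaws open and shut (so a half turn about z gives the same grasp; the last joint's range is limited). The gripper opens to 93 mm and grips with 3 to 60 N. Pads are 15 mm wide; open, the fingers measure 128 mm over their backs; the gripper's body (75 mm by 188 mm) begins 65 mm behind the grasp point.
Start: joints at [1.12, 0.13, 1.488, -0, 1.523, -0.085], TCP at [0.215, 0.56, 0.182] pointing down, gripper open.
Joint ranges: [-2.96, 2.96], [-0.89, 2.26], [0.02, 2.5], [-1.34, 4.48], [0, 2.73], [-2.66, 2.66]. Speed limits (rad/s): [2.39, 2.39, 2.79, 3.14, 3.14, 3.14].

### API

Orientations are given as a rotation vector (axis times angle).
In Python, from plant import robot, cams gives the robot as it stands. The module is installed in compiled form; this text tells all that it offers.
- The arm moves only by the tool step_arm, never from a script. Its argument "deltas" is a list of rows, each an object with "offset": the shift along the tool's x, y, z in cm, a list of three; "roll": the turn about the tool's z in rad. In form: [{"offset": [x, y, z], "roll": roll}, ...]. A call has 1 to 12 rows; each row shifts and turns the commanded pose from where the row before left it, along the tool's axes as they then stand; what a row does not reach is not made up. A row lasts 1/8 s, in which the tool goes at most 62.5 mm and 10.7 degrees, less where a joint would pass 70% of its speed; a pose out of reach is approached as far as the arm can. A call with a gripper value outside its range is refused whole. "fingers" is the finger opening in cm, from 0 to 9.3, set as the call begins (left out, the last holds). The fingers move at their own pace and stop on an object; "grip_force" is the grip in N (left out, the last holds). Time passes only in rows, so rows that do not move let the fingers close. It gives the time, the measured TCP pose, the force and the opening at its end, in the units of the state.
- robot.read_state(): the state, without advancing time (a new reading comes with each control period).
- cams.read_camera(name): name is "side" or "top" or "wrist"; returns a dict with "pixels" (480x640x3 uint8, red, green, blue), "fx", "fy", "cx", "cy" (pixels), "extrinsics" (4x4, takes a point from world to camera coordinates). Camera axes: x right, y down, z forward; pixel columns grow to the right and rows downward; lengths in m; the calibration is good to about 2 mm. A picture is of the moment at which its call begins. There is no depth.
- robot.close_job(): hands the job in, once; it reports no verdict.
Trained networks look in a picture, given as the dict that the camera call returned (one of the last four; its "shot" number tells which), for a name from the list of things; names that differ only in an ending like _2 or _b are one class to them, and where a whole thing is asked for, a point or a joint stands for the part that bears it (a point fixed in the world has none). Each returns a list of dicts, best first, with "score" (0 to 1); they miss things now and then, are a little off and sometimes report something else, mostly with a low value. They report only what shows in the picture. A call takes as long as a camera call. They do not tell look-alikes from the thing itself.
- cams.boxes_of(picture, thing): "xy" ([column, row] in pixels, amid what is visible of it).
- cams.silhouettes(picture, thing): "mask" (480x640 bool, what is visible of it) and "xy" ([column, row] in pixels, amid what is visible of it).
- cams.pinpoint(picture, thing): "xy" ([column, row] in pixels: a listed point, or the origin of a listed thing).
The state is a dict: "t": time; "q": joint angles; "dq": joint speeds; "joint_torque": joint torques, N m; "tool_pos": TCP position; "orientation": TCP orientation; "force": force on the tool from outside, world axes, zero at the start; "wrist_torque": the same for the moment, N m; "opening": finger opening in m.
Only numpy, scipy, OpenCV 4.12 (cv2) and the standard library are available. Lean on these libraries where they do the work, as an engineer would, in place of code of your own. Each camera call takes 0.05 s, during which the arm holds its last target. There are 200 camera calls.

### The job

A batten is hidden behind the plywood face of the crate and a handle is to be screwed to it: take the spring centre punch from its block, press lightly along the pencil line until you feel where the face is solidly backed, and push the punch until it makes its mark on the line over that batten. Do not make marks anywhere else and do not crack the thin ply by pressing too hard or too deep. Then put the punch back upright in its block, fully down on its collar, and leave the other things where they are.

Things in the scene. Friction and masses are not known exactly. Their poses are not given: they have to be found in the camera images.
- crate: Shallow wooden shipping crate lying on its back, fixed to the bench, 260 x 380 x 80 mm (its x, y, z). Origin: centre of its underside; z up, y along its length. 20 mm frame boards surround its thin plywood face, which is level with them. Behind the face one unseen batten, 40 mm wide, runs right across parallel to x; its middle may lie anywhere from y = -90 to +90 mm.
- panel (a joint): How far the plywood face is pressed in, m; 0 at rest, springs back. Unbacked it starts to give at 0.7 N, then 0.7 mm per N. Over the batten's middle (8 mm either side) it hardly gives; beyond, the free give before it meets support grows 1 mm per 5 mm sideways. Also stiff within 30 mm of the frame, but that is not the batten. It cracks if pressed in over 5 mm or with over 20 N.
- face_mid (a point): Middle of the crate's face, 80 mm above the bench, axes as the crate's. A dark pencil line, 290 mm long, runs through it along the crate's y: the mark belongs on this line.
- punch: Spring centre punch (loose, about 0.14 kg, upright in its block). Origin: centre of the underside of its brass collar (32 mm across, 6 thick); z along the punch, away from the point. Above the collar a round steel body, 15 mm across, to 80 mm, and a red cap 17 mm across to 86 mm; below a 16 mm barrel to -22 mm and an 8 mm plunger to the point at -55 mm.
- punch_tip (a point): The rounded point of the punch (6 mm across), 55 mm below the punch's origin while the plunger is out; axes as the punch's.
- plunger (a joint): How far the plunger is pushed into the punch, m: 0 out (at rest), 0.012 at its stop. It starts to move at about 6 N on the point and takes 0.7 N more per mm; the punch makes its mark at 8 mm, about 12 N. It springs out by itself.
- stand_seat (a point): Centre of the mouth of the punch's hole, on top of its fixed dark wooden block (80 x 80 x 62 mm), 62 mm above the bench. The hole is 25 mm across, right through; the punch hangs in it by its collar, whose underside rests on the block's top.
- tape: Bystander: roll of brown packing tape lying flat, 104 mm across, 48 mm high. Origin: centre of its underside.
- glue: Bystander: yellow glue bottle, 60 mm across, 170 mm high. Origin: centre of its underside.
- driver: Bystander: blue-handled screwdriver lying on the bench, 200 mm long. Origin at its middle.
- pull: Bystander: steel chest handle on a 36 x 110 mm plate, 38 mm high, waiting to be fitted. Origin: centre of its underside.
Not all that is in view belongs to the job. What is shaped like the part that bears stand_seat but red is not meant.

How it is judged:
On the way, in this order (a step that is already met when the one before it is completed fails the run):
1. the punch is lifted clear of its block (z of punch in the frame of stand_seat above 0.06 m), for 0.1 s.
2. the punch is pushed to its mark (plunger at least 8 mm in) on the line over the batten, the face pressed in less than 2.5 mm (value of joint plunger above 0.008 m and value of joint panel below 0.0025 m and contact force between punch and crate above 5 N and x of punch_tip in the frame of crate between -0.012 and 0.012 m and y of punch_tip in the frame of crate between -0.125 and 0.125 m), for 0.1 s.
At the end, for the whole second after the job is handed in: Mark made on the pencil line (within 12 mm of it, over 45 mm from the end boards) over the batten; punch upright (0.12 rad) in its block's hole again, collar down within 4 mm, released, at rest; face sprung back; other things within 25 mm of where they were (horizontal distance between punch and stand_seat below 0.008 m and z of punch in the frame of stand_seat between -0.004 and 0.004 m and angle between punch's own z axis and vertical below 0.12 rad and linear speed of punch below 0.02 m/s and value of joint panel below 0.0015 m and distance of each of tape, glue, driver, pull from where it was at the start of the episode below 0.025 m); the robot touches nothing.
It fails at once if the face is pressed in more than 5 mm (it cracks) (value of joint panel above 0.005 m).
It fails at once if the punch presses on the crate with more than 20 N (contact force between punch and crate above 20 N).
It fails at once if the arm or fingers press on the crate with more than 20 N (contact force between any of the arm, the fingers and crate above 20 N).
It fails at once if the punch makes a mark where the face is not backed (plunger 8 mm in with the face pressed in over 3 mm), near the frame or off the line (value of joint plunger above 0.008 m and contact force between punch and crate above 5 N and (value of joint panel above 0.003 m or not (x of punch_tip in the frame of crate between -0.012 and 0.012 m and y of punch_tip in the frame of crate between -0.125 and 0.125 m))).
It fails at once if a bystander is pushed away (over 25 mm) or the bottle knocked over (distance of any of tape, glue, driver, pull from where it was at the start of the episode above 0.025 m or angle between glue's own z axis and vertical above 0.3 rad).
It also fails if it takes over 72 s, if anything falls off the work surface, if the arm or the gripper's body presses on something with over 40 N, if the wrist force passes 120 N, or if a joint passes its speed limit or range.

## Working session

There is one attempt and no reset: what is moved stays moved. The work goes in short steps, Python scripts to look and compute and a tool call to move; the robot and the scene stay as the last step left them, time stands still between calls to the robot, and variables do not carry over. Pictures are saved under pics/ and viewed, about 8 in all and at most 12, crops included, and the job is handed in when it is done.

Besides the shell and the picture viewer there is one more tool, called in YAML: its name, and indented under it one key for each argument. step_arm: Moves the arm, as the interface text tells. Its arguments: {"type":"object","properties":{"deltas":{"type":"array"},"fingers":{"type":"number"},"grip_force":{"type":"number"}},"required":["deltas"]}

```bash
mkdir -p pics
cat > h.py <<'E'
import numpy as np, cv2
from plant import robot, cams
def ray(p,uv):
    T=np.array(p["extrinsics"]);R=T[:3,:3];t=T[:3,3]
    d=R.T@np.array([(uv[0]-p["cx"])/p["fx"],(uv[1]-p["cy"])/p["fy"],1]);return -R.T@t,d
def onz(p,uv,z):
    o,d=ray(p,uv);return o+d*(z-o[2])/d[2]
def save(p,n): cv2.imwrite(f"pics/{n}.png",np.array(p["pixels"])[:,:,::-1])
def proj(p,X):
    c=np.array(p["extrinsics"])@np.append(X,1);return [p["fx"]*c[0]/c[2]+p["cx"],p["fy"]*c[1]/c[2]+p["cy"]]
E
python3 - <<'E'
from h import *
s=robot.read_state();print(s,robot.hold_point_z)
Z=dict(crate=0,face_mid=.08,punch=.062,stand_seat=.062,tape=0,glue=0,driver=.015,pull=0)
ims=[]
for c in("top","side"):
    p=cams.read_camera(c);ims.append(np.array(p["pixels"])[:,:,::-1])
    for n,z in Z.items():
        print(c,n,[(np.round(r["xy"]).tolist(),round(r["score"],2),np.round(onz(p,r["xy"],z),3).tolist()) for r in cams.pinpoint(p,n)][:3])
    save(p,c)
E
```

```text
{'t': 0.0, 'q': array([ 1.11961600e+00,  1.31142164e-01,  1.48925263e+00, -2.12357156e-05,
        1.52301699e+00, -8.53725877e-02]), 'dq': array([ 0.00028999, -0.00147752,  0.00216721,  0.00041266,  0.00041984,
       -0.00027034]), 'joint_torque': array([ 1.15293820e-03, -5.59812748e+01, -4.91777515e+01,  7.70584960e-02,
        3.47268849e-02, -1.18049679e-04]), 'tool_pos': array([0.21431807, 0.55974185, 0.1814135 ]), 'orientation': array([-5.71325186e-01, -3.08873490e+00,  2.76369699e-03]), 'force': array([0.63445645, 0.82891769, 1.02072471]), 'wrist_torque': array([0.02585855, 0.00151019, 0.00067864]), 'opening': 0.09310901225546163} 0.0188
top crate [([304.0, 274.0], 0.6, [0.531, -0.029, 0.0])]
top face_mid [([302.0, 272.0], 0.89, [0.535, -0.024, 0.08])]
top punch [([424.0, 303.0], 0.59, [0.473, -0.291, 0.062])]
top stand_seat [([487.0, 252.0], 0.6, [0.586, -0.428, 0.062]), ([428.0, 300.0], 0.56, [0.48, -0.299, 0.062])]
top tape [([154.0, 296.0], 0.82, [0.475, 0.311, 0.0])]
top glue [([220.0, 168.0], 0.59, [0.774, 0.176, 0.0])]
top driver [([313.0, 173.0], 0.93, [0.765, -0.043, 0.015])]
top pull [([415.0, 180.0], 0.82, [0.757, -0.283, 0.0])]
side crate [([278.0, 262.0], 0.87, [0.534, -0.017, 0.0])]
side face_mid [([277.0, 237.0], 0.64, [0.534, -0.021, 0.08])]
side punch []
side stand_seat [([309.0, 372.0], 0.86, [0.586, -0.424, 0.062]), ([250.0, 324.0], 0.78, [0.476, -0.294, 0.062])]
side tape [([257.0, 194.0], 0.87, [0.475, 0.318, 0.0])]
side glue [([358.0, 213.0], 0.92, [0.767, 0.189, 0.0])]
side driver [([373.0, 262.0], 0.91, [0.768, -0.057, 0.015])]
side pull [([384.0, 335.0], 0.92, [0.754, -0.287, 0.0])]
```

View pics/top.png

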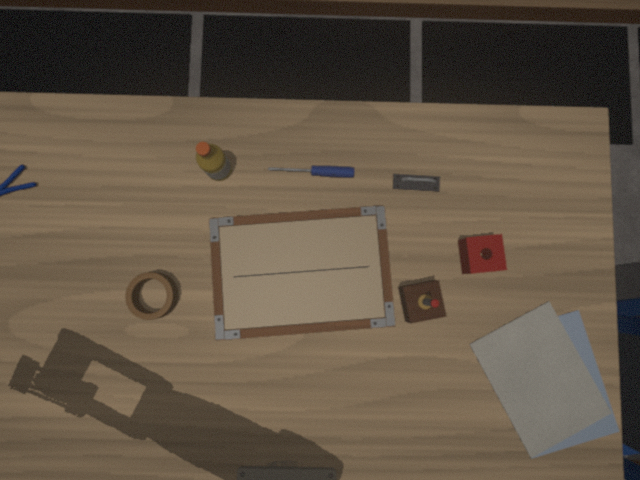

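View pics/side.png

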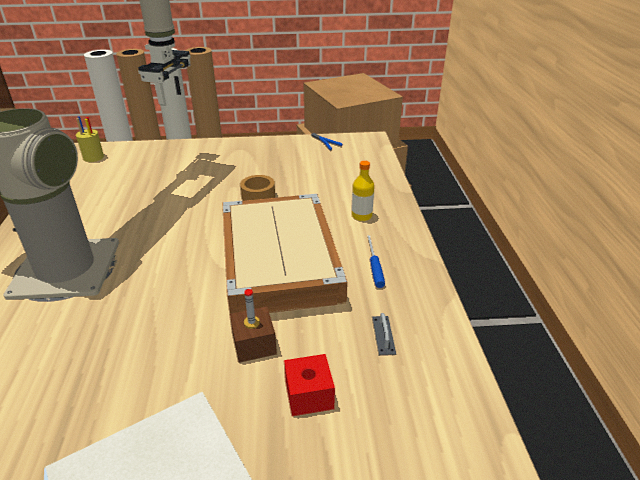

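The dark block with the punch is at about (428,300) in the top view and the red decoy at (487,252). The pencil line runs from (234,276) to (369,267).

Run:
```python
from h import *
from scipy.spatial.transform import Rotation as R
p=cams.read_camera("top")
g=cv2.cvtColor(np.array(p["pixels"]),cv2.COLOR_RGB2GRAY).astype(int)
pts=[]
for u in range(236,368):
    col=g[255:292,u]; v=col.argmin(); 
    if np.median(col)-col[v]>15: pts.append(onz(p,[u,255+v],.08)[:2])
pts=np.array(pts);print(len(pts),pts[0],pts[-1])
k=np.polyfit(pts[:,1],pts[:,0],1);print("x=%.4f*y+%.4f"%tuple(k),"ang",np.arctan(k[0]),"res",np.std(pts[:,0]-np.polyval(k,pts[:,1])))
s=robot.read_state();M=R.from_rotvec(s["orientation"]).as_matrix();print(M.round(3))
```

```text
132 [0.52242667 0.11436877] [ 0.5499117  -0.16332061]
x=-0.0996*y+0.5333 ang -0.09926701536328891 res 0.0006276545251942774
[[-0.934  0.358 -0.   ]
 [ 0.358  0.934 -0.   ]
 [-0.    -0.    -1.   ]]
```

step_arm:
  deltas:
    - {"offset":[0,0,-1],"roll":0.158}
    - {"offset":[0,0,-1],"roll":0.158}
    - {"offset":[0,0,-1],"roll":0.158}
    - {"offset":[0,0,-1],"roll":0.158}
    - {"offset":[0,0,-1],"roll":0.158}
    - {"offset":[0,0,-1],"roll":0.158}
    - {"offset":[0,0,-1],"roll":0.158}
    - {"offset":[-3,3.5,0],"roll":0}
    - {"offset":[-3,3.5,0],"roll":0}
    - {"offset":[-3,3.5,0],"roll":0}
    - {"offset":[-3,3.5,0],"roll":0}
    - {"offset":[-3,3.7,0],"roll":0}
  fingers: 9.3

```text
t: 2.45
tool_pos: [0.4066, 0.4277, 0.2526]
orientation: [-2.109, -2.329, -0.001]
force: [-0.4, 0.9, -0.4]
opening: 0.0927
```

step_arm:
  deltas:
    - {"offset":[-6,0,0],"roll":0}
    - {"offset":[-6,0,0],"roll":0}
    - {"offset":[-6,0,0],"roll":0}
    - {"offset":[-6,0,0],"roll":0}
    - {"offset":[-6,0,0],"roll":0}
    - {"offset":[-6,0,0],"roll":0}
    - {"offset":[-6,0,0],"roll":0}
    - {"offset":[-6,0,0],"roll":0}
    - {"offset":[-6,0,0],"roll":0}
    - {"offset":[-6,0,0],"roll":0}
    - {"offset":[-6,0,0],"roll":0}
    - {"offset":[-6,0,0],"roll":0}

```text
t: 3.95
tool_pos: [0.4767, -0.29, 0.2527]
orientation: [2.109, 2.328, 0.0]
force: [0.8, 0.7, 0.5]
opening: 0.0929
```

step_arm:
  deltas:
    - {"offset":[0,0,0],"roll":0}
    - {"offset":[0,0,0],"roll":0}

```text
t: 4.2
tool_pos: [0.4766, -0.2877, 0.2522]
orientation: [-2.109, -2.327, -0.001]
force: [0.8, 0.5, -0.0]
opening: 0.093
```

Run:
```python
from h import *
from scipy.spatial.transform import Rotation as R
s=robot.read_state();M=R.from_rotvec(s["orientation"]).as_matrix();print(s["t"],s["tool_pos"],s["q"].round(2),s["force"]);print(M.round(3))
p=cams.read_camera("wrist");save(p,"w1")
for n,z in dict(punch=.062,stand_seat=.062,face_mid=.08).items():
    print(n,[(np.round(r["xy"]).tolist(),round(r["score"],2),np.round(onz(p,r["xy"],z),4).tolist()) for r in cams.pinpoint(p,n)][:3])
```

```text
4.2 [ 0.47655664 -0.28767662  0.25219822] [-0.64 -0.    1.5   0.    1.64 -0.73] [ 0.83422448  0.48203102 -0.01095733]
[[-0.098  0.995 -0.   ]
 [ 0.995  0.098  0.001]
 [ 0.001 -0.    -1.   ]]
punch [([319.0, 213.0], 0.72, [0.4789, -0.2949, 0.062])]
stand_seat [([322.0, 208.0], 0.9, [0.481, -0.2888, 0.062]), ([401.0, 339.0], 0.63, [0.5832, -0.4257, 0.062])]
face_mid []
```

View pics/w1.png

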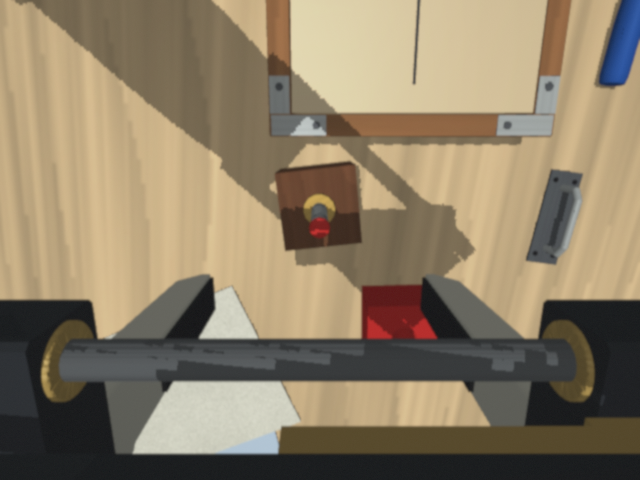

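The punch shows in its block: brass collar at about (320,208), red cap at (319,228). I'll localise both by colour.

Run:
```python
from h import *
p=cams.read_camera("wrist");h=cv2.cvtColor(np.array(p["pixels"]),cv2.COLOR_RGB2HSV)
sub=np.zeros(h.shape[:2],bool);sub[185:245,295:345]=1
red=sub&((h[...,0]<6)|(h[...,0]>174))&(h[...,1]>170)&(h[...,2]>80)
v,u=np.nonzero(red);print("cap",u.min(),u.max(),v.min(),v.max(),len(u))
for uv,z in(([(u.min()+u.max())/2,(v.min()+v.max())/2],.145),):print(onz(p,uv,z))
y=sub&(h[...,0]>15)&(h[...,0]<32)&(h[...,1]>100)&(h[...,2]>110)
v,u=np.nonzero(y);print("collar",u.min(),u.max(),v.min(),v.max(),len(u))
(c,ax,a)=cv2.fitEllipse(cv2.convexHull(np.c_[u,v].astype(np.int32)));print(c,ax,onz(p,c,.068))
for x in [(.479,-.295,.068),(.479,-.295,.148)]:print(proj(p,x))
t=cams.read_camera("top");print([onz(t,r["xy"],.062).round(4) for r in cams.pinpoint(t,"stand_seat")])
```

```text
cap 308 328 219 237 303
[ 0.47803052 -0.29003427  0.145     ]
collar 303 334 194 217 391
(318.1756286621094, 207.01370239257812) (26.965003967285156, 31.303129196166992) [ 0.47811967 -0.2867582   0.068     ]
[np.float64(318.2109473261476), np.float64(215.20226530785772)]
[np.float64(318.58315373983476), np.float64(234.96651727703164)]
[array([ 0.5862, -0.4244,  0.062 ]), array([ 0.4765, -0.2903,  0.062 ])]
```

step_arm:
  deltas:
    - {"offset":[-0.2,0.15,2],"roll":0}
    - {"offset":[0,0,3],"roll":0}
    - {"offset":[0,0,3],"roll":0}
    - {"offset":[0,0,3],"roll":0}
    - {"offset":[0,0,3],"roll":0}
    - {"offset":[0,0,2],"roll":0}
    - {"offset":[0,0,0],"roll":0}
    - {"offset":[0,0,0],"roll":0}

```text
t: 5.55
tool_pos: [0.479, -0.2902, 0.0934]
orientation: [2.108, 2.328, 0.0]
force: [-0.6, 0.3, 0.2]
opening: 0.0929
```

step_arm:
  deltas:
    - {"offset":[0,0,0],"roll":0}
    - {"offset":[0,0,0],"roll":0}
    - {"offset":[0,0,0],"roll":0}
    - {"offset":[0,0,0],"roll":0}
    - {"offset":[0,0,0],"roll":0}
    - {"offset":[0,0,0],"roll":0}
    - {"offset":[0,0,0],"roll":0}
    - {"offset":[0,0,0],"roll":0}
  fingers: 0
  grip_force: 45

```text
t: 6.55
tool_pos: [0.4784, -0.2898, 0.0924]
orientation: [-2.109, -2.329, -0.0]
force: [-0.1, -0.9, 0.3]
opening: 0.0176
```

step_arm:
  deltas:
    - {"offset":[0,0,-1],"roll":0}
    - {"offset":[0,0,-2],"roll":0}
    - {"offset":[0,0,-3],"roll":0}
    - {"offset":[0,0,-3],"roll":0}
    - {"offset":[0,0,-2],"roll":0}
    - {"offset":[0,0,0],"roll":0}
    - {"offset":[0,0,0],"roll":0}

```text
t: 7.42
tool_pos: [0.478, -0.2895, 0.2014]
orientation: [-2.108, -2.328, 0.0]
force: [0.9, 0.8, -2.1]
opening: 0.015
```

Run:
```python
from h import *
s=robot.read_state();print(s["t"],s["tool_pos"],s["opening"],s["force"])
T=s["tool_pos"]
ims=[]
for c in("wrist","side"):
    p=cams.read_camera(c);im=np.array(p["pixels"])[:,:,::-1]
    for q in [T-[0,0,.0304],T-[0,0,.0304+.055]]:
        print(c,np.round(proj(p,q)))
    print([ (n,[(np.round(r["xy"]),round(r["score"],2)) for r in cams.pinpoint(p,n)]) for n in("punch","punch_tip")])
    u,v=map(int,proj(p,T)); x0=min(max(u-100,0),440);y0=min(max(v-100,0),280)
    print(x0,y0);ims.append(cv2.resize(im[y0:y0+200,x0:x0+200],(400,400),interpolation=cv2.INTER_CUBIC))
cv2.imwrite("pics/g.png",np.hstack(ims))
```

```text
7.425 [ 0.4779851  -0.28946921  0.20139682] 0.01503157052382566 [ 0.94196436  0.80800404 -2.05638223]
wrist [318. 252.]
wrist [318. 231.]
[('punch', [(array([315., 255.]), 0.56)]), ('punch_tip', [])]
217 167
side [247. 281.]
side [249. 303.]
[('punch', [(array([246., 283.]), 0.85)]), ('punch_tip', [(array([251., 302.]), 0.47)])]
145 168
```

View pics/g.png

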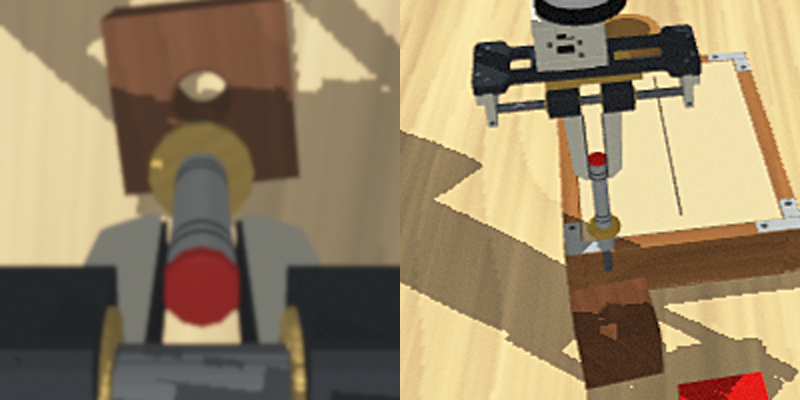

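step_arm:
  deltas:
    - {"offset":[3,1.4,0],"roll":0}
    - {"offset":[3.1,1.4,0],"roll":0}
    - {"offset":[3.1,1.4,0],"roll":0}
    - {"offset":[3.1,1.4,0],"roll":0}
    - {"offset":[3,1.4,0],"roll":0}
    - {"offset":[3,1.3,0],"roll":0}
    - {"offset":[0,0,1],"roll":0}
    - {"offset":[0,0,0.6],"roll":0}
    - {"offset":[0,0,0],"roll":0}
    - {"offset":[0,0,0],"roll":0}
    - {"offset":[0,0,0],"roll":0}

```text
t: 9.1
tool_pos: [0.543, -0.1, 0.1868]
orientation: [2.109, 2.327, 0.0]
force: [-0.9, 1.1, -2.1]
opening: 0.0148
```

Run:
```python
from h import *
s=robot.read_state();print(s["t"],s["tool_pos"],s["opening"],s["force"])
T=s["tool_pos"];ims=[]
for c in("wrist","side"):
    p=cams.read_camera(c);im=np.array(p["pixels"])[:,:,::-1].copy()
    print(c,np.round(proj(p,T-[0,0,.0304])),np.round(proj(p,T-[0,0,.0854])),[ (n,[(np.round(r["xy"]),round(r["score"],2)) for r in cams.pinpoint(p,n)]) for n in("punch","punch_tip","face_mid")])
    if c=="wrist":
        g=im.mean(2);pts=[]
        for v in range(20,200,4):
            m=proj(p,[.5333-.0996*-.06,-.06,.08])[0]
            lo=int(m)-40;r=g[v,lo:lo+80];j=r.argmin()
            if np.median(r)-r[j]>25:pts.append(onz(p,[lo+j,v],.08))
        pts=np.array(pts)
        if len(pts)>3: print(len(pts),np.polyfit(pts[:,1],pts[:,0],1),pts[0],pts[-1])
    u,v=map(int,proj(p,T-[0,0,.06])); x0=min(max(u-100,0),440);y0=min(max(v-100,0),280)
    print(x0,y0);ims.append(cv2.resize(im[y0:y0+200,x0:x0+200],(400,400),interpolation=cv2.INTER_CUBIC))
cv2.imwrite("pics/g2.png",np.hstack(ims))
```

```text
9.1 [ 0.54303539 -0.10002362  0.18683188] 0.014837574234279073 [-0.90848404  1.13496155 -2.08939191]
wrist [317. 252.] [317. 231.] [('punch', [(array([315., 254.]), 0.67)]), ('punch_tip', []), ('face_mid', [(array([321., 121.]), 0.94)])]
45 [-0.10042938  0.53435935] [0.5295886  0.04750353 0.08      ] [ 0.5421163  -0.07723779  0.08      ]
217 139
side [280. 229.] [281. 249.] [('punch', [(array([278., 232.]), 0.67)]), ('punch_tip', [(array([284., 246.]), 0.43)]), ('face_mid', [(array([279., 240.]), 0.97)])]
180 140
```

View pics/g2.png

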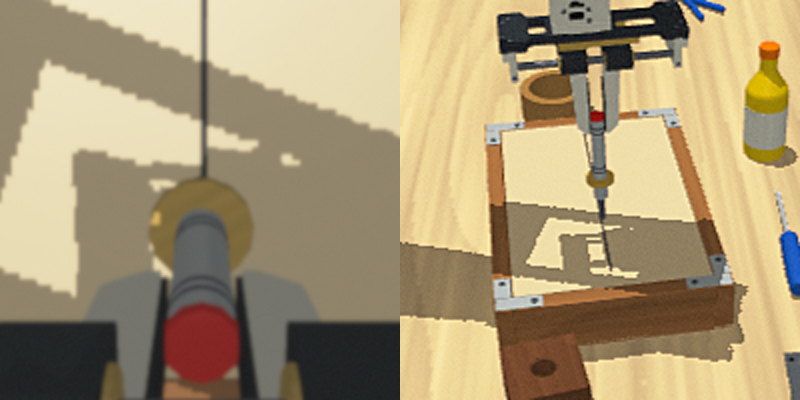

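The punch is on the pencil line, with the line emerging at the collar's centre (318,228) in the wrist view. Now I'll find the contact height.

step_arm:
  deltas:
    - {"offset":[0,0.06,1],"roll":0}
    - {"offset":[0,0,0.9],"roll":0}
    - {"offset":[0,0,0],"roll":0}
    - {"offset":[0,0,0],"roll":0}
    - {"offset":[0,0,0],"roll":0}

```text
t: 10.12
tool_pos: [0.5437, -0.0995, 0.1678]
orientation: [2.108, 2.328, 0.0]
force: [-0.4, -0.2, -1.5]
opening: 0.0146
```

step_arm:
  deltas:
    - {"offset":[0,0,0.1],"roll":0}
    - {"offset":[0,0,0],"roll":0}
    - {"offset":[0,0,0],"roll":0}

```text
t: 10.5
tool_pos: [0.5435, -0.0994, 0.1665]
orientation: [2.109, 2.329, 0.0]
force: [0.1, 1.3, -1.4]
opening: 0.015
```

step_arm:
  deltas:
    - {"offset":[0,0,0.1],"roll":0}
    - {"offset":[0,0,0],"roll":0}
    - {"offset":[0,0,0],"roll":0}

```text
t: 10.88
tool_pos: [0.5435, -0.0994, 0.1654]
orientation: [2.109, 2.329, -0.0]
force: [-0.3, 0.6, -1.2]
opening: 0.015
```

step_arm:
  deltas:
    - {"offset":[0,0,0.1],"roll":0}
    - {"offset":[0,0,0],"roll":0}
    - {"offset":[0,0,0],"roll":0}

```text
t: 11.25
tool_pos: [0.5437, -0.0995, 0.1647]
orientation: [2.109, 2.328, 0.0]
force: [-0.1, 0.0, 2.0]
opening: 0.0152
```

step_arm:
  deltas:
    - {"offset":[0,0,0.05],"roll":0}
    - {"offset":[0,0,0],"roll":0}
    - {"offset":[0,0,0],"roll":0}

```text
t: 11.62
tool_pos: [0.5438, -0.0995, 0.1644]
orientation: [2.108, 2.328, 0.001]
force: [0.3, 0.3, 5.1]
opening: 0.015
```

step_arm:
  deltas:
    - {"offset":[0,0,0.05],"roll":0}
    - {"offset":[0,0,0],"roll":0}
    - {"offset":[0,0,0],"roll":0}

```text
t: 12.0
tool_pos: [0.5438, -0.0995, 0.1637]
orientation: [2.108, 2.328, 0.0]
force: [0.0, 0.3, 5.2]
opening: 0.0151
```

Force rises steeply here, which is solid backing. I'll check neighbouring spots for contrast, using the same final depth.

step_arm:
  deltas:
    - {"offset":[0,0,-0.6],"roll":0}
    - {"offset":[2,0,0],"roll":0}
    - {"offset":[2,0,0],"roll":0}
    - {"offset":[0,0,0],"roll":0}
    - {"offset":[0,0,0.4],"roll":0}
    - {"offset":[0,0,0.2],"roll":0}
    - {"offset":[0,0,0],"roll":0}
    - {"offset":[0,0,0],"roll":0}

```text
t: 13.0
tool_pos: [0.5397, -0.0599, 0.1637]
orientation: [2.109, 2.328, 0.0]
force: [-0.5, -0.2, 0.7]
opening: 0.015
```

step_arm:
  deltas:
    - {"offset":[0,0,-0.6],"roll":0}
    - {"offset":[-2,0,0],"roll":0}
    - {"offset":[0,0,0],"roll":0}
    - {"offset":[0,0,0.4],"roll":0}
    - {"offset":[0,0,0.2],"roll":0}
    - {"offset":[0,0,0],"roll":0}
    - {"offset":[0,0,0],"roll":0}

```text
t: 13.88
tool_pos: [0.5417, -0.0793, 0.1637]
orientation: [2.108, 2.329, 0.0]
force: [0.3, -1.2, 0.9]
opening: 0.0147
```

step_arm:
  deltas:
    - {"offset":[0,0,-0.6],"roll":0}
    - {"offset":[-2,0,0],"roll":0}
    - {"offset":[-2,0,0],"roll":0}
    - {"offset":[0,0,0],"roll":0}
    - {"offset":[0,0,0.4],"roll":0}
    - {"offset":[0,0,0.2],"roll":0}
    - {"offset":[0,0,0],"roll":0}
    - {"offset":[0,0,0],"roll":0}

```text
t: 14.88
tool_pos: [0.546, -0.1192, 0.1642]
orientation: [2.107, 2.328, 0.001]
force: [0.7, 0.6, 5.3]
opening: 0.0149
```

step_arm:
  deltas:
    - {"offset":[0,0,-0.6],"roll":0}
    - {"offset":[1,0,0],"roll":0}
    - {"offset":[0,0,0],"roll":0}
    - {"offset":[0,0,0.4],"roll":0}
    - {"offset":[0,0,0.2],"roll":0}
    - {"offset":[0,0,0],"roll":0}
    - {"offset":[0,0,0],"roll":0}
  grip_force: 55

```text
t: 15.75
tool_pos: [0.5449, -0.1097, 0.1643]
orientation: [2.108, 2.328, 0.001]
force: [-0.6, -0.2, 5.4]
opening: 0.0147
```

step_arm:
  deltas:
    - {"offset":[0,0,0.1],"roll":0}
    - {"offset":[0,0,0.1],"roll":0}
    - {"offset":[0,0,0.1],"roll":0}
    - {"offset":[0,0,0.1],"roll":0}
    - {"offset":[0,0,0],"roll":0}
    - {"offset":[0,0,0],"roll":0}

```text
t: 16.5
tool_pos: [0.5452, -0.1098, 0.1608]
orientation: [2.108, 2.327, 0.001]
force: [-1.3, 0.4, 7.5]
opening: 0.0149
```

step_arm:
  deltas:
    - {"offset":[0,0,0.1],"roll":0}
    - {"offset":[0,0,0.1],"roll":0}
    - {"offset":[0,0,0.1],"roll":0}
    - {"offset":[0,0,0.1],"roll":0}
    - {"offset":[0,0,0],"roll":0}
    - {"offset":[0,0,0],"roll":0}

```text
t: 17.25
tool_pos: [0.5456, -0.1099, 0.1574]
orientation: [2.107, 2.326, 0.002]
force: [-1.3, 0.4, 10.6]
opening: 0.0146
```

step_arm:
  deltas:
    - {"offset":[0,0,0.05],"roll":0}
    - {"offset":[0,0,0.05],"roll":0}
    - {"offset":[0,0,0],"roll":0}
    - {"offset":[0,0,0],"roll":0}
    - {"offset":[0,0,0],"roll":0}

```text
t: 17.88
tool_pos: [0.5456, -0.11, 0.1565]
orientation: [2.107, 2.326, 0.002]
force: [-0.7, -0.2, 11.1]
opening: 0.0148
```

step_arm:
  deltas:
    - {"offset":[0,0,0.05],"roll":0}
    - {"offset":[0,0,0.06],"roll":0}
    - {"offset":[0,0,0],"roll":0}
    - {"offset":[0,0,0],"roll":0}
    - {"offset":[0,0,0],"roll":0}

```text
t: 18.5
tool_pos: [0.5457, -0.11, 0.1556]
orientation: [2.107, 2.326, 0.002]
force: [-2.0, 0.1, 10.9]
opening: 0.0148
```

Run:
```python
from h import *
p=cams.read_camera("side");s=robot.read_state();T=s["tool_pos"];print(s["t"],T,s["force"])
print(np.round(proj(p,T-[0,0,.0304])))
im=np.array(p["pixels"])[:,:,::-1];u,v=map(int,proj(p,T-[0,0,.04]))
cv2.imwrite("pics/m.png",cv2.resize(im[v-60:v+40,u-50:u+50],(500,500),interpolation=cv2.INTER_CUBIC));print(u-50,v-60)
```

```text
18.55 [ 0.54573086 -0.11001927  0.15557215] [-1.78426635 -0.15247803 11.16960997]
[282. 243.]
232 186
```

View pics/m.png

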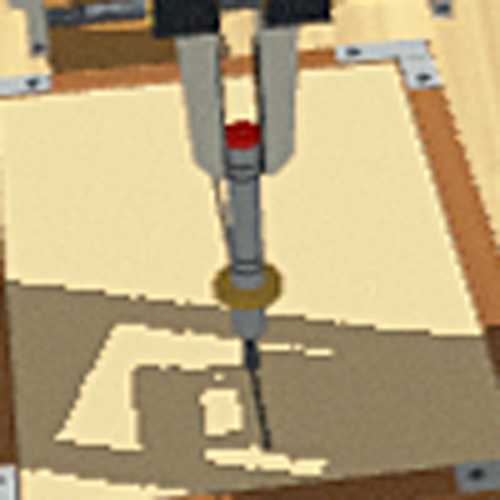

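step_arm:
  deltas:
    - {"offset":[0,0,0],"roll":0}
    - {"offset":[0,0,0.05],"roll":0}
    - {"offset":[0,0,0.03],"roll":0}
    - {"offset":[0,0,0],"roll":0}
    - {"offset":[0,0,0],"roll":0}
  grip_force: 60

```text
t: 19.18
tool_pos: [0.5457, -0.11, 0.1548]
orientation: [2.107, 2.326, 0.002]
force: [-1.4, 0.5, 11.3]
opening: 0.0149
```

step_arm:
  deltas:
    - {"offset":[0,0,0],"roll":0}

```text
t: 19.3
tool_pos: [0.5457, -0.11, 0.1548]
orientation: [2.107, 2.326, 0.002]
force: [-1.3, -0.2, 11.8]
opening: 0.0147
```

step_arm:
  deltas:
    - {"offset":[0,0,0],"roll":0}

```text
t: 19.42
tool_pos: [0.5457, -0.11, 0.1548]
orientation: [2.107, 2.326, 0.002]
force: [-1.6, 0.2, 11.6]
opening: 0.0143
```

The net force of about 13.2 N and 10 mm of travel agree with the plunger being past its 8 mm mark. Now I'll lift and return.

step_arm:
  deltas:
    - {"offset":[0,0,-0.5],"roll":0}
    - {"offset":[0,0,-0.8],"roll":0}
    - {"offset":[0,0,-1.5],"roll":0}
    - {"offset":[0,0,-2],"roll":0}
    - {"offset":[-3,-1.4,0],"roll":0}
    - {"offset":[-3,-1.4,0],"roll":0}
    - {"offset":[-3,-1.4,0],"roll":0}
    - {"offset":[-3,-1.4,0],"roll":0}
    - {"offset":[-3,-1.5,0],"roll":0}
    - {"offset":[-2.2,-1.3,0],"roll":0}
    - {"offset":[0,0,0],"roll":0}
    - {"offset":[0,0,0],"roll":0}

```text
t: 20.92
tool_pos: [0.4782, -0.2884, 0.201]
orientation: [2.109, 2.328, 0.001]
force: [-0.6, -0.1, -1.7]
opening: 0.0149
```

step_arm:
  deltas:
    - {"offset":[0,0,0],"roll":0}
    - {"offset":[0,0,0],"roll":0}

```text
t: 21.18
tool_pos: [0.4783, -0.2881, 0.2006]
orientation: [-2.107, -2.33, -0.0]
force: [0.2, 0.2, -1.8]
opening: 0.0147
```

Run:
```python
from h import *
s=robot.read_state();T=s["tool_pos"];print(s["t"],T,s["orientation"],s["opening"],s["force"]);ims=[]
for c in("wrist","side","top"):
    p=cams.read_camera(c);im=np.array(p["pixels"])[:,:,::-1]
    print(c,np.round(proj(p,T-[0,0,.0304])),np.round(proj(p,T-[0,0,.0854])))
    print([(n,[(np.round(r["xy"]),round(r["score"],2)) for r in cams.pinpoint(p,n)]) for n in("punch","punch_tip")])
    print([(np.round(r["xy"]),onz(p,r["xy"],.062).round(4)) for r in cams.pinpoint(p,"stand_seat")])
    if c!="top":
        u,v=map(int,proj(p,T-[0,0,.06])); x0=min(max(u-70,0),500);y0=min(max(v-80,0),340)
        print(x0,y0);ims.append(cv2.resize(im[y0:y0+140,x0:x0+140],(400,400),interpolation=cv2.INTER_CUBIC))
    if c=="wrist":
        h=cv2.cvtColor(np.array(p["pixels"]),cv2.COLOR_RGB2HSV)
        m=np.zeros(h.shape[:2],bool);m[222:300,280:360]=1
        m&=(h[...,0]>15)&(h[...,0]<32)&(h[...,1]>100);v,u=np.nonzero(m);print("collar",u.min(),u.max(),v.min(),len(u))
cv2.imwrite("pics/b.png",np.hstack(ims))
```

```text
21.175 [ 0.47827139 -0.28809205  0.20061934] [-2.10746812e+00 -2.32980372e+00 -1.52706510e-04] 0.014697639755283699 [ 0.18277434  0.17635415 -1.78960076]
wrist [317. 252.] [317. 231.]
[('punch', [(array([316., 256.]), 0.92)]), ('punch_tip', [])]
[(array([318., 216.]), array([ 0.4788, -0.2879,  0.062 ]))]
247 159
collar 290 344 226 1303
side [247. 281.] [250. 302.]
[('punch', [(array([246., 282.]), 0.84)]), ('punch_tip', [])]
[(array([309., 374.]), array([ 0.5857, -0.4293,  0.062 ])), (array([250., 325.]), array([ 0.4744, -0.2958,  0.062 ]))]
178 212
top [437. 303.] [430. 302.]
[('punch', [(array([435., 305.]), 0.58)]), ('punch_tip', [(array([416., 180.]), 0.63)])]
[(array([427., 302.]), array([ 0.4754, -0.2955,  0.062 ])), (array([489., 249.]), array([ 0.5944, -0.4315,  0.062 ]))]
```

View pics/b.png

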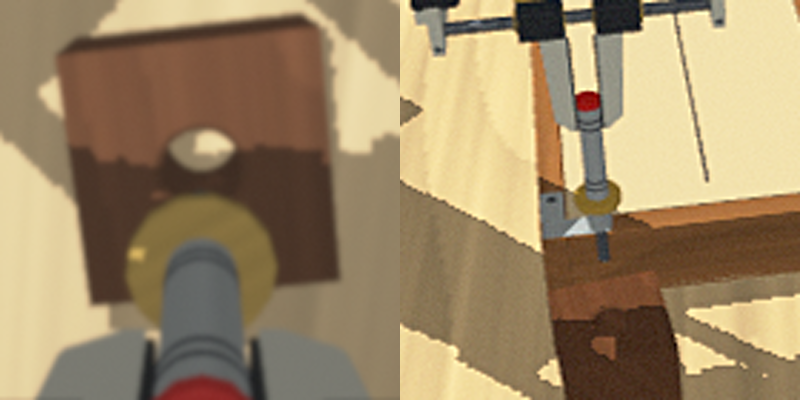

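step_arm:
  deltas:
    - {"offset":[-0.1,0,2],"roll":0}
    - {"offset":[0,0,2],"roll":0}
    - {"offset":[0,0,2],"roll":0}
    - {"offset":[0,0,1.5],"roll":0}
    - {"offset":[0,0,0.5],"roll":0}
    - {"offset":[0,0,0],"roll":0}
    - {"offset":[0,0,0],"roll":0}

```text
t: 22.65
tool_pos: [0.4786, -0.2902, 0.1215]
orientation: [2.108, 2.327, 0.0]
force: [-0.1, -0.2, -1.2]
opening: 0.0147
```

step_arm:
  deltas:
    - {"offset":[0,0,0.5],"roll":0}
    - {"offset":[0,0,0.5],"roll":0}
    - {"offset":[0,0,0],"roll":0}
    - {"offset":[0,0,0],"roll":0}

```text
t: 23.15
tool_pos: [0.478, -0.2898, 0.1105]
orientation: [-2.109, -2.329, 0.0]
force: [1.5, 1.3, -1.9]
opening: 0.0149
```

Barrel entered freely. Next, down to the collar.

step_arm:
  deltas:
    - {"offset":[0,0,0.5],"roll":0}
    - {"offset":[0,0,0.5],"roll":0}
    - {"offset":[0,0,0.5],"roll":0}
    - {"offset":[0,0,0.2],"roll":0}
    - {"offset":[0,0,0],"roll":0}
    - {"offset":[0,0,0],"roll":0}

```text
t: 23.9
tool_pos: [0.4781, -0.2899, 0.0937]
orientation: [2.109, 2.328, 0.0]
force: [0.7, 0.4, -1.7]
opening: 0.0145
```

step_arm:
  deltas:
    - {"offset":[0,0,0.1],"roll":0}
    - {"offset":[0,0,0],"roll":0}
    - {"offset":[0,0,0],"roll":0}

```text
t: 24.28
tool_pos: [0.478, -0.2898, 0.0926]
orientation: [2.109, 2.329, -0.0]
force: [-0.3, -0.3, -1.3]
opening: 0.0147
```

step_arm:
  deltas:
    - {"offset":[0,0,0.05],"roll":0}
    - {"offset":[0,0,0],"roll":0}
    - {"offset":[0,0,0],"roll":0}

```text
t: 24.65
tool_pos: [0.4782, -0.29, 0.0925]
orientation: [2.108, 2.328, 0.0]
force: [-1.2, 1.3, 3.5]
opening: 0.0144
```

step_arm:
  deltas:
    - {"offset":[0,0,0],"roll":0}
    - {"offset":[0,0,0],"roll":0}
    - {"offset":[0,0,0],"roll":0}
    - {"offset":[0,0,0],"roll":0}
    - {"offset":[0,0,0],"roll":0}
    - {"offset":[0,0,0],"roll":0}
    - {"offset":[0,0,0],"roll":0}
    - {"offset":[0,0,0],"roll":0}
  fingers: 9.3
  grip_force: 10

```text
t: 25.65
tool_pos: [0.478, -0.2898, 0.0921]
orientation: [2.109, 2.329, 0.0]
force: [0.9, 0.4, 0.4]
opening: 0.0898
```

step_arm:
  deltas:
    - {"offset":[0,0,-1],"roll":0}
    - {"offset":[0,0,-3],"roll":0}
    - {"offset":[0,0,-4],"roll":0}
    - {"offset":[0,0,-4],"roll":0}
    - {"offset":[0,0,-4],"roll":0}
    - {"offset":[0,0,0],"roll":0}
    - {"offset":[0,0,0],"roll":0}
    - {"offset":[0,0,0],"roll":0}

```text
t: 26.65
tool_pos: [0.4773, -0.2893, 0.2505]
orientation: [-2.107, -2.327, 0.0]
force: [-0.4, 0.5, -0.2]
opening: 0.0932
```

Run:
```python
from h import *
s=robot.read_state();T=s["tool_pos"];print(s["t"],T,s["opening"],s["force"]);ims=[]
P=np.array([.478,-.2895,.062])
for c in("wrist","side"):
    p=cams.read_camera(c);im=np.array(p["pixels"])[:,:,::-1]
    print(c,np.round(proj(p,P)),np.round(proj(p,P+[0,0,.083])),[(np.round(r["xy"]),round(r["score"],2)) for r in cams.pinpoint(p,"punch")])
    u,v=map(int,proj(p,P+[0,0,.03])); print(u-50,v-50);ims.append(cv2.resize(im[v-50:v+50,u-50:u+50],(400,400),interpolation=cv2.INTER_CUBIC))
cv2.imwrite("pics/f.png",np.hstack(ims))
```

```text
26.65 [ 0.47734708 -0.28932203  0.25049265] 0.09315998046930751 [-0.39830545  0.48262223 -0.24264954]
wrist [318. 207.] [318. 225.] [(array([316., 210.]), 0.57)]
268 162
side [252. 322.] [248. 292.] [(array([248., 323.]), 0.92)]
200 261
```

View pics/f.png

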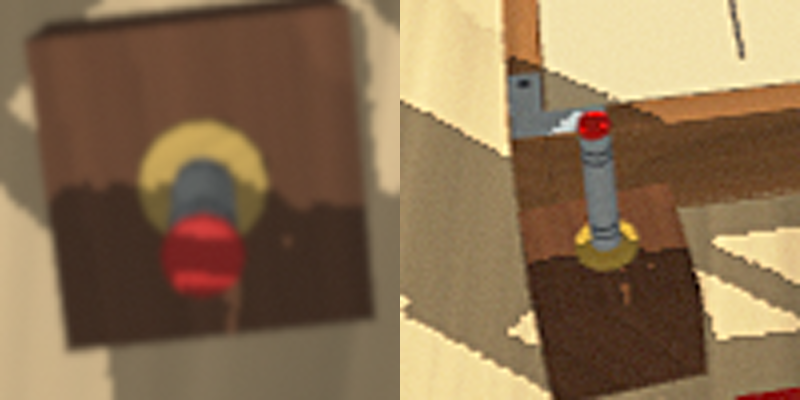

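The punch is upright with its collar flat on the block: collar at about (318,207) in the wrist view, as predicted. The contact force at TCP z 0.0925 matches the original seating at 0.0924. I'm handing in.

```bash
python3 -c "
from plant import robot;print(robot.close_job())"
```

```text
the job is handed in; nothing more can be done
None
```

I marked the crate with the punch on the pencil line over the batten, put the punch back in its dark block, and handed the job in at about 27 s. No verdict was reported.

- **Finding the batten:** at the same press depth, the face was soft about 35 and 55 mm from its middle (about 2.5 N). It was solid at about 75, 85 and 95 mm, all on the side nearest the block (about 7 N). I made the mark at 85 mm, which is about 40 mm inside the 125 mm limit.
- **The mark:** the push reached about 13 N net over roughly 10 mm of travel, against a mark expected at 8 mm and about 12 N. Force briefly levelled off near the end, so I pressed 0.8 mm more, after which force and travel agreed again. By the camera fits the tip was within about 2 mm of the line; I did not look for the mark itself.
- **Putting it back:** the collar touched the block at the same height it was picked up from, to 0.1 mm. The last pictures show the punch upright, released and seated, with the gripper clear above it.
- **Disagreement:** the camera estimates of the hole's position differed by up to 8 mm, so I used the pickup position, and the barrel went in freely.
- **Not checked:** I did not measure the tape, glue, driver and handle at the end. The moves were planned clear of them, and no unexpected force showed.

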